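Shut and bolt the dust hatch of a shoe finishing machine

TASK

The dust tray of the shoe finishing machine has been emptied: push the hatch on its deck fully shut, push the brass bolt by its ball knob along its slot until it is home in the keep, then push the knob sideways at the corner of the slot and down as far as it goes into the locking notch. Only push, with closed fingertips: do not take hold of the knob and do not lift the hatch further open. Leave the things on the machine and on the bench where they are.

Things in the scene. Friction and masses are not known exactly. Their poses are not given: they have to be found in the camera images.
- finisher: grey bench finishing machine, fixed. Origin on the bench under the hatch's middle; its x points from the hatch's free edge to its hinge (away from the operator), y to the operator's left. All offsets below are mm in this frame. Chest x -150 to 150, y -200 to 440; its flat top, the deck, 120 above the bench. Motor and brush wheel stand on it at y 178 to 460, up to 355 above the bench
- hatch (a joint): dark steel hatch 200 (x) x 220 (y) x 4, lying on the deck when shut; stiff hinge along its far edge, on the line x 100, z 120. Value: opening in rad, 0 shut, grows as the near free edge rises (starts ajar); stays where left; 1 to 8 N down near the free edge shuts it. On it the bolt case (y 14 to 66) and a lift handle 30 high (y -99 to -36, 28 from the free edge); bare at y 70 to 110
- hatch_edge (a point): middle of the hatch's free edge, on its upper face
- bolt (a joint): brass rod 16 dia sliding in a steel case on the hatch. Value: m slid towards the hatch's free edge (the machine's -x): 0 drawn back, 0.050 home in the keep. About 2 N to slide; stays where left. With the hatch shut its axis is at y 40, 142 above the bench. It can enter the keep only when the hatch is fully shut
- slot_corner (a point): corner of the slot in the steel bolt case on the hatch. The case spans x 40 to -65 (hatch shut), top 14 above the bolt's axis. Its slot is L-shaped: along the top, where it holds the knob upright, then at the home end a notch open to the machine's -y side. Only in the last 3 mm of the slide can the knob turn into the notch; turned down, it locks the bolt. Point: on top of the case over the axis, at the home end
- keep (a point): steel loop fixed on the deck in front of the hatch, 29 (y) x 12 (x) x 37 high, at x -128, y 40: the bolt's tip goes into it. Point: middle of its opening
- knob (a joint): knob of the bolt: brass stem 10 dia with a ball 22 dia, sticking up out of the slot. Value: rad turned about the bolt's axis, 0 straight up from the hatch, grows as it goes down to the machine's -y side (operator's right), 1.35 fully down. 1 to 2 N at the ball turns it; stays where left. Hatch shut, the upright stem is at x 5 (drawn back) to x -45 (home)
- knob_ball (a point): centre of the 22 dia ball, 42 from the bolt's axis. Hatch shut, knob upright: 184 above the bench. Fully down: 151 above the bench and 41 to the -y side of the bolt's axis
- polish_tin: round shut polish tin, 67 dia x 22, on the machine's deck to the right of the hatch. Origin at the centre of its underside. Leave alone
- heel_block: black rubber heel block, 60 x 60 x 18, on the machine's deck to the right of the hatch. Origin at the centre of its underside. Leave alone
- brush: wooden shoe brush, 160 x 52 x 39, on the bench. Origin at the centre of its underside. Leave alone
- glue_jar: shut glue jar, 72 dia x 100 tall, on the bench. Origin at the centre of its underside. Leave alone
- sole: flat black rubber shoe sole, 280 x 96 x 9, on the bench. Origin at the centre of its underside. Leave alone
- shoe: black leather shoe, 280 x 96 x 104, on the bench at the right. Origin at the centre of its underside. Leave alone
- hammer: hammer, 260 long, lying on the bench at the left. Origin at the centre of its underside (hammer: of its length). Leave alone

How it is judged (in metres and radians):
On the way, in this order (a step that is already met when the one before it is completed fails the run):
1. the hatch is pushed shut (value of joint hatch below 0.02 rad), for 0.2 s.
2. the bolt is pushed home into the keep, the hatch still shut (value of joint hatch below 0.02 rad and value of joint bolt above 0.045 m).
3. the knob is turned down into the locking notch (all of step 2 and value of joint knob above 1.2 rad), for 0.2 s.
At the end, for the whole second after the job is handed in: Hatch shut (within 0.02 rad, 4 mm at its edge), bolt home (slid at least 45 of 50 mm), knob turned down in the notch (at least 1.2 of 1.35 rad) and at rest (all of step 3 and velocity of joint knob between -0.1 and 0.1 rad/s); the robot touches nothing.
It fails at once if the hatch is lifted further open (beyond 0.75 rad) (value of joint hatch above 0.75 rad).
It fails at once if the knob is taken hold of between the fingers (distance between the grasp point and knob_ball below 0.016 m and contact force between the fingers and finisher above 2 N).
It fails at once if a thing on the machine or the bench is moved by more than 30 mm (distance of any of polish_tin, heel_block, brush, glue_jar, sole, shoe, hammer from where it was at the start of the episode above 0.03 m).
It also fails if it takes over 53 s, if anything falls off the work surface, if the arm or the gripper's body presses on something with over 40 N, if the wrist force passes 120 N, or if a joint passes its speed limit or range.

ROBOT

A 6-joint arm with a two-finger parallel gripper is mounted at the origin on the work surface. World frame = base frame: x ahead of the robot, y to its left, z up, the work surface at z = 0. Lengths are in m, angles in degrees, forces in N, time in s.
With the tool pointing down it reaches from about 0.375 to 0.9 m from the base axis. Payload 3.1 kg.
Tool frame: the origin (TCP) lies midway between the tips of the shut fingers; the grasp point (between the pads) lies 19 mm behind it; x points along the fingers, y is the direction in which the jaws open and shut, and the axes are right-handed (so a half turn about x gives the same grasp; the last joint's range is limited). The gripper opens to 87 mm and grips with 3 to 60 N. Pads are 19 mm wide; open, the fingers measure 117 mm over their backs; the gripper's body (75 mm by 190 mm) begins 51 mm behind the grasp point.
Start: joints at [58.757, 30.224, 82.088, -0, 67.689, -10.227], TCP at [0.224, 0.583, 0.223] pointing down, gripper open.
Joint ranges: [-176.69, 176.69], [-43.24, 126.21], [12.49, 139.97], [-82, 262], [0, 151.66], [-163.58, 163.58]. Speed limits (degrees/s): [159.86, 159.86, 180, 180, 180, 180].

INTERFACE

Orientations are given as a 3x3 rotation matrix whose columns are the frame's x, y, z axes.
In Python, from rig import bot gives the robot as it stands.
- The arm moves only by the tool play_rows, never from a script. Its argument "motion" is a list of rows, each a list of 3 entries, a list of its own where there are three numbers: the shift along the tool's x, y, z in mm, then the turn, a rotation vector about the tool's x, y, z in degrees, then the opening, from 0 (shut) to 1 (fully open). A call has 1 to 8 rows; each row is the pose to reach, as a shift and turn from the pose commanded when the call began, along the tool's axes at that moment; what a row does not reach only later rows make up. A row lasts 1/10 s, in which the tool goes at most 50 mm and 8.59 degrees, less where a joint would pass 70% of its speed; a pose out of reach is approached as far as the arm can. A call with a gripper value outside its range is refused whole. The fingers move at their own pace and stop on an object; the grip force is fixed at half the most. Time passes only in rows, so rows that repeat a pose let the fingers close. It gives the time, the measured TCP pose, the force and the opening at its end, in the units of the state.
- bot.read_state(): the state, without advancing time (a new reading comes with each control period).
- bot.capture(name): name is "scene" or "top" or "wrist"; returns a dict with "img" (480x640x3 uint8, blue, green, red), "mtx" (3x3 intrinsics, pixels), "k1" (the pictures are not rectified: a ray, as slopes to the right and down, at radius r is drawn at 1 + k1 r^2 times it, then the intrinsics apply), "rvec" (rotation vector, rad) and "tvec" (3), from world to camera coordinates, as OpenCV has them. Camera axes: x right, y down, z forward; pixel columns grow to the right and rows downward; lengths in m; the calibration is good to about 2 mm. A picture is of the moment at which its call begins. There is no depth.
- bot.hand_in(): hands the job in, once; it reports no verdict.
The state is a dict: "time_s": time; "joint_positions": joint angles; "qvel": joint speeds; "tau": joint torques, N m; "position": TCP position; "tcp_rot": TCP orientation; "force": force on the tool from outside, world axes, zero at the start; "moment": the same for the moment, N m; "opening": opening from 0.0 (shut) to 1.0 (fully open).
Only numpy, scipy, OpenCV 4.12 (cv2) and the standard library are available. Lean on these libraries where they do the work, as an engineer would, in place of code of your own. Each camera call takes 0.05 s, during which the arm holds its last target.

## Working session

There is one attempt and no reset: what is moved stays moved. The work goes in short steps, Python scripts to look and compute and a tool call to move; the robot and the scene stay as the last step left them, time stands still between calls to the robot, and variables do not carry over. Pictures are saved under pics/ and viewed, and the job is handed in when it is done.

Besides the shell and the picture viewer there is one more tool, called after ">>>" as name(argument=value, ...), one argument or row to a line, values as JSON. play_rows: Moves the arm, as the interface text tells. Its arguments: {"type":"object","properties":{"motion":{"type":"array"}},"required":["motion"]}

```bash
mkdir -p pics; ls
python3 - <<'E'
from rig import bot
import cv2
s=bot.read_state()
print({k:s[k] for k in s})
for n in ("scene","top","wrist"):
    c=bot.capture(n); cv2.imwrite(f"pics/{n}0.png",c["img"]); print(n,c["mtx"],c["k1"],c["rvec"],c["tvec"])
E
```

```text
pics
{'time_s': 0.0, 'joint_positions': array([ 5.87569070e+01,  3.02773114e+01,  8.21547811e+01, -1.93348115e-03,
        6.76875097e+01, -1.02264145e+01]), 'qvel': array([ 0.05125243, -0.01159615,  0.08965576,  0.02104793, -0.03206392,
        0.05353944]), 'tau': array([-1.43246965e-03, -4.40045679e+01, -1.76592493e+01,  6.33044075e-02,
        5.83174895e-02, -1.68568477e-04]), 'position': array([0.22374862, 0.582817  , 0.22159827]), 'tcp_rot': array([[-1.05600714e-03,  3.58626617e-01,  9.33480495e-01],
       [-1.80090945e-03,  9.33478819e-01, -3.58628011e-01],
       [-9.99997821e-01, -2.05982758e-03, -3.39906239e-04]]), 'force': array([ 0.98059032,  0.19045162, -0.11288554]), 'moment': array([-0.03381889,  0.02984004,  0.02260067]), 'opening': 1.0040065156200002}
scene [[488.74240758   0.         319.91240839]
 [  0.         488.74240758 240.59318399]
 [  0.           0.           1.        ]] -0.09724790710316103 [ 2.11283295  0.90236352 -0.43438585] [-0.38931717 -0.13910663  1.67172956]
top [[515.54211238   0.         315.61351592]
 [  0.         515.54211238 239.06343705]
 [  0.           0.           1.        ]] 0.012622780355316957 [ 2.11343953 -2.11268368  0.19661867] [0.00500956 0.55675484 1.54364524]
wrist [[340.18317145   0.         321.30839138]
 [  0.         340.18317145 240.27209611]
 [  0.           0.           1.        ]] -0.018226558936883984 [-2.38455197 -1.63977588 -0.23562012] [-0.62478761 -0.0339833   0.39142579]
```

View pics/scene0.png

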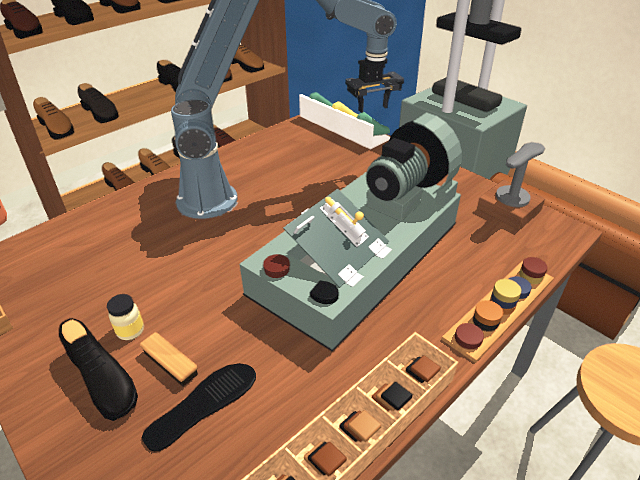

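View pics/top0.png

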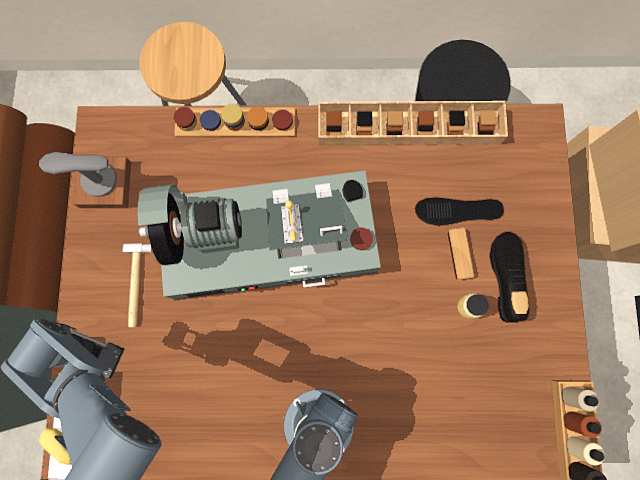

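View pics/wrist0.png

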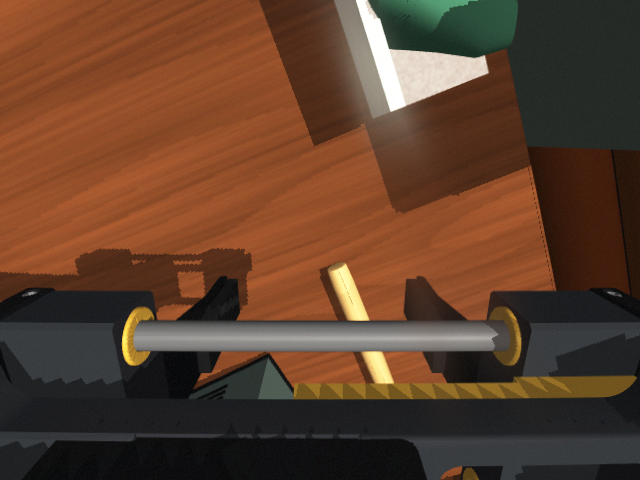

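Run:
```python
import cv2
a=cv2.imread("pics/top0.png"); cv2.imwrite("pics/top0c.png",cv2.resize(a[160:310,140:400],None,fx=3,fy=3,interpolation=cv2.INTER_CUBIC))
a=cv2.imread("pics/scene0.png"); cv2.imwrite("pics/scene0c.png",cv2.resize(a[160:360,220:480],None,fx=3,fy=3,interpolation=cv2.INTER_CUBIC))
```

```text
(no output)
```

View pics/top0c.png

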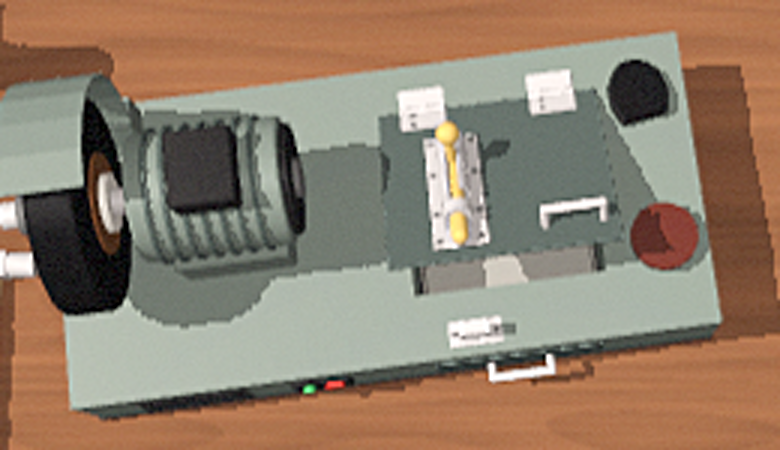

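View pics/scene0c.png

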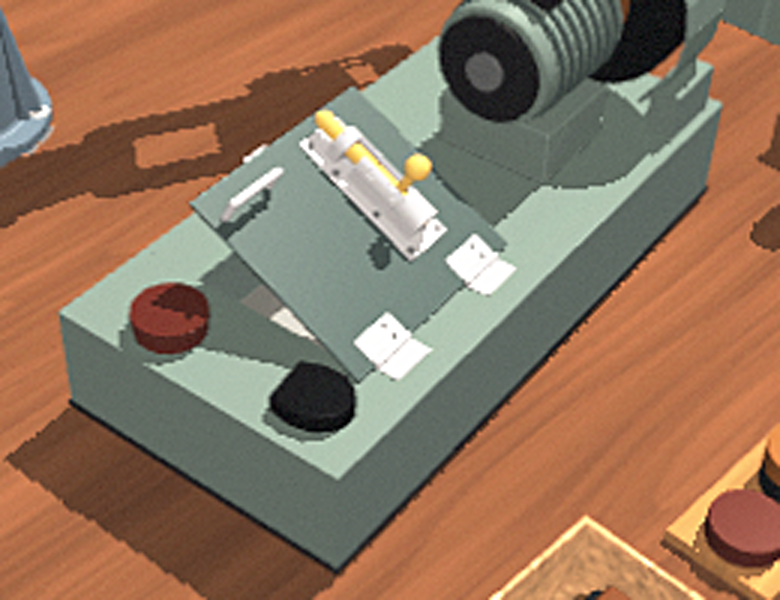

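```bash
cat > h.py <<'E'
import numpy as np,cv2
from scipy.optimize import least_squares
def proj(c,P):
    P=np.asarray(P,float).reshape(-1,3)
    return cv2.projectPoints(P,np.array(c["rvec"],float),np.array(c["tvec"],float),np.array(c["mtx"],float),np.array([c["k1"],0,0,0,0.]))[0].reshape(-1,2)
def hp(a,x,y,z): # hatch-frame (shut machine coords m) -> machine coords, opening a
    dx=x-.1;dz=z-.12
    return [.1+dx*np.cos(a)+dz*np.sin(a), y, .12-dx*np.sin(a)+dz*np.cos(a)]
def W(p,P):
    P=np.asarray(P,float).reshape(-1,3); c,s=np.cos(p[2]),np.sin(p[2])
    return P@np.array([[c,-s,0],[s,c,0],[0,0,1]]).T+[p[0],p[1],0]
def ball(a,b,k,r=.042):
    return hp(a,.005-b,.04-r*np.sin(k),.142+r*np.cos(k))
E
python3 - <<'E'
from h import *
from rig import bot
T=bot.capture("top");S=bot.capture("scene")
t=lambda x,y:(140+x/3-.33,160+y/3-.33)
s=lambda x,y:(220+x/3-.33,160+y/3-.33)
def pts(p):
    a=p[3]
    return [[.15,-.2,.12],[-.15,-.2,.12],[-.15,.44,.12],hp(a,-.1,.11,.124),hp(a,-.1,-.11,.124),ball(a,p[4],0)],[[.15,-.2,.12],[-.15,-.2,.12],hp(a,-.1,-.11,.124),hp(a,-.1,.11,.124),ball(a,p[4],0)]
mt=np.array([t(676,32),t(720,323),t(70,408),t(388,270),t(625,238),t(447,132)])
ms=np.array([s(340,478),s(62,315),s(190,205),s(357,88),s(418,167)])
def f(p):
    A,B=pts(p); return np.r_[(proj(T,W(p,A))-mt).ravel(),(proj(S,W(p,B))-ms).ravel()]
r=least_squares(f,[.6,0,0.1,.4,0])
print(r.x,np.degrees(r.x[2:4]));print(f(r.x).reshape(-1,2).round(1))
p=r.x
for n,q in dict(ball=ball(p[3],p[4],0),edge=hp(p[3],-.1,0,.124),bare=hp(p[3],-.085,.09,.124),bares=[-.085,.09,.124],ballshut=ball(0,0,0),ballhome=ball(0,.05,0)).items(): print(n,W(p,q).round(4))
E
```

```text
[0.58332135 0.03461303 0.1332214  0.49898096 0.00166388] [ 7.63302377 28.58950334]
[[-0.7 -0.4]
 [-0.1 -0.7]
 [-0.6 -0.1]
 [-0.6 -0.5]
 [-0.8 -0.3]
 [-0.4  0.5]
 [-0.4  1.2]
 [-1.1 -0.4]
 [ 0.  -0.2]
 [-1.1 -0.3]
 [-0.3  0.7]]
ball [[0.6234 0.0803 0.2225]]
edge [[0.5103 0.0248 0.2192]]
bare [[0.5114 0.1158 0.212 ]]
bares [[0.4871 0.1125 0.124 ]]
ballshut [[0.583  0.0749 0.184 ]]
ballhome [[0.5334 0.0683 0.184 ]]
```

```bash
cat >> h.py <<'E'
from scipy.spatial.transform import Rotation as R
FP=[0.58332,0.03461,0.13322]
def go(mp,tilt=0):
    """shift/turn from current measured pose to machine-frame point mp (mm), tool down, jaw axis along machine x"""
    from rig import bot
    s=bot.read_state(); M=np.array(s["tcp_rot"]); P=np.array(s["position"])
    c,q=np.cos(FP[2]),np.sin(FP[2])
    G=np.array([[0,c,q],[0,q,-c],[-1,0,0]],float)
    if tilt: G=G@R.from_euler('y',tilt,degrees=True).as_matrix()
    t=W(FP,np.array(mp)/1000)[0]
    print("t",round(float(s["time_s"]),2),"F",np.round(s["force"],1),"open",round(float(s["opening"]),3))
    print("world tgt",t.round(3),"shift",((t-P)@M*1000).round(1),"rotvec",R.from_matrix(M.T@G).as_rotvec(degrees=True).round(1))
    m=np.linalg.inv(np.array([[c,-q],[q,c]]))@(P[:2]-FP[:2])
    print("now machine",(m*1000).round(1),round(P[2]*1000,1))
E
python3 -c "
from h import *
go([-85,90,400])"
```

```text
t 0.25 F [ 0.2 -0.5 -0.4] open 1.002
world tgt [0.487 0.113 0.4  ] shift [-177.7 -345.1  414.4] rotvec [61.4  0.   0.1]
now machine [-283.4  591.4] 222.1
```

>>> play_rows(
  motion=[
    [[-50, 0, 0], [8, 0, 0], 0],
    [[-100, 0, 0], [16, 0, 0], 0],
    [[-150, 0, 0], [24, 0, 0], 0],
    [[-180, 0, 0], [32, 0, 0], 0],
    [[-180, 0, 0], [40, 0, 0], 0],
    [[-180, 0, 0], [48, 0, 0], 0],
    [[-180, 0, 0], [56, 0, 0], 0],
    [[-180, 0, 0], [61.4, 0, 0], 0],
  ],
)

```text
time_s: 1.05
position: [0.224, 0.5832, 0.4024]
tcp_rot: [[-0.0, 0.992, 0.127], [-0.0, 0.127, -0.992], [-1.0, -0.0, 0.0]]
force: [0.2, 0.5, 0.7]
opening: 0.357
```

```bash
python3 -c "
from h import *
go([-85,90,400])"
```

```text
t 1.05 F [0.2 0.5 0.7] open 0.357
world tgt [0.487 0.113 0.4  ] shift [  2.5 201.1 500.4] rotvec [-0.3  0.   0. ]
now machine [-283.3  591.5] 402.4
```

>>> play_rows(
  motion=[
    [[0, 18, 45], [0, 0, 0], 0],
    [[0, 36, 90], [0, 0, 0], 0],
    [[0, 54, 135], [0, 0, 0], 0],
    [[0, 72, 180], [0, 0, 0], 0],
    [[0, 90, 225], [0, 0, 0], 0],
    [[0, 108, 270], [0, 0, 0], 0],
    [[0, 126, 315], [0, 0, 0], 0],
    [[0, 144, 360], [0, 0, 0], 0],
  ],
)

```text
time_s: 1.85
position: [0.4148, 0.2438, 0.4027]
tcp_rot: [[0.0, 0.991, 0.132], [0.0, 0.132, -0.991], [-1.0, 0.0, -0.0]]
force: [0.3, 0.7, 0.2]
opening: 0.006
```

>>> play_rows(
  motion=[
    [[0, 19, 47], [0, 0, 0], 0],
    [[0, 38, 94], [0, 0, 0], 0],
    [[0, 57, 140], [0, 0, 0], 0],
    [[0, 57, 140], [0, 0, 0], 0],
    [[0, 57, 140], [0, 0, 0], 0],
  ],
)

```text
time_s: 2.35
position: [0.4895, 0.1133, 0.4022]
tcp_rot: [[-0.001, 0.992, 0.129], [0.001, 0.129, -0.992], [-1.0, -0.001, -0.001]]
force: [0.2, 0.7, -0.2]
opening: 0.006
```

```bash
python3 -c "
from h import *
go([-85,90,235])
from rig import bot
cv2.imwrite('pics/s1.png',cv2.resize(bot.capture('scene')['img'][60:360,200:500],None,fx=2,fy=2))"
```

```text
t 2.35 F [ 0.2  0.7 -0.2] open 0.006
world tgt [0.487 0.113 0.235] shift [167.2  -2.3   0.6] rotvec [-0.2 -0.   0.1]
now machine [-82.5  90.5] 402.2
```

View pics/s1.png

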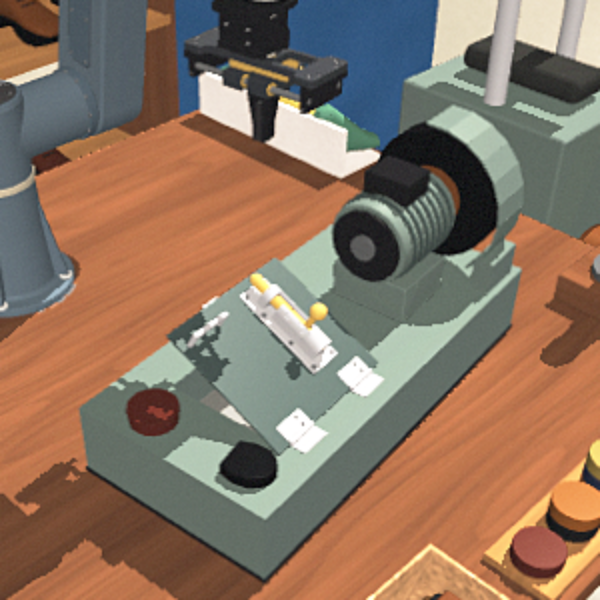

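>>> play_rows(
  motion=[
    [[40, 20, 0], [0, 0, 0], 0],
    [[80, 37, 0], [0, 0, 0], 0],
    [[120, 37, 0], [0, 0, 0], 0],
    [[155, 37, 0], [0, 0, 0], 0],
    [[175, 37, 0], [0, 0, 0], 0],
    [[182, 37, 0], [0, 0, 0], 0],
    [[182, 37, 0], [0, 0, 0], 0],
  ],
)

```text
time_s: 3.1
position: [0.525, 0.1206, 0.2201]
tcp_rot: [[-0.002, 0.991, 0.134], [0.0, 0.134, -0.991], [-1.0, -0.002, -0.0]]
force: [0.0, -0.8, 0.6]
opening: 0.008
```

```bash
python3 -c "
from h import *
go([-45,90,220])
for z in (210,180,150,124):
  a=np.arcsin((z-124)/182); print(z,115-182*np.cos(a))
from rig import bot
cv2.imwrite('pics/s2.png',cv2.resize(bot.capture('scene')['img'][100:350,200:500],None,fx=2.5,fy=2.4))"
```

```text
t 3.1 F [ 0.  -0.8  0.6] open 0.008
world tgt [0.527 0.118 0.22 ] shift [0.1 1.4 3. ] rotvec [ 0.1 -0.   0.1]
now machine [-46.4  93. ] 220.1
210 -45.39950124610738
180 -58.17043627594174
150 -65.13328398716322
124 -67.0
```

View pics/s2.png

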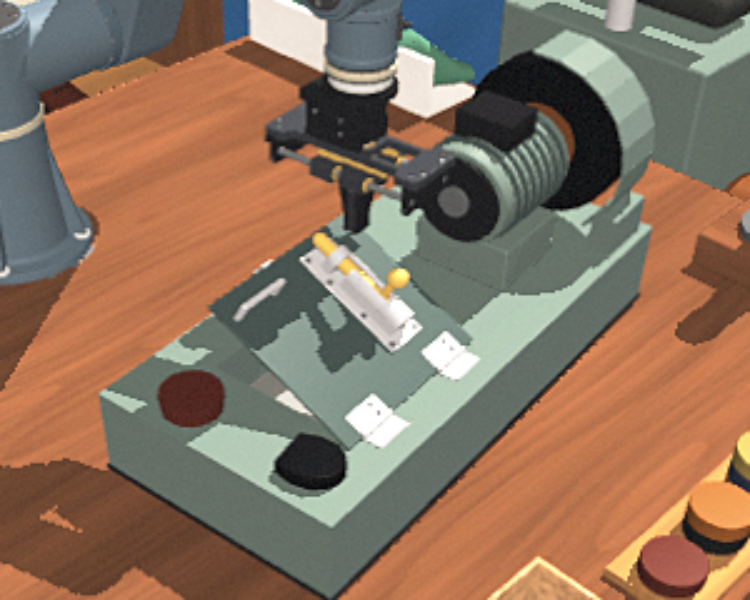

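>>> play_rows(
  motion=[
    [[6, 1, 3], [0, 0, 0], 0],
    [[12, 0, 3], [0, 0, 0], 0],
    [[18, -3, 3], [0, 0, 0], 0],
    [[24, -6, 3], [0, 0, 0], 0],
    [[30, -8, 3], [0, 0, 0], 0],
    [[36, -10, 3], [0, 0, 0], 0],
    [[42, -12, 3], [0, 0, 0], 0],
    [[48, -14, 3], [0, 0, 0], 0],
  ],
)

```text
time_s: 3.95
position: [0.5118, 0.1142, 0.1719]
tcp_rot: [[-0.001, 0.991, 0.132], [-0.0, 0.132, -0.991], [-1.0, -0.001, 0.0]]
force: [-0.8, -0.7, 3.2]
opening: 0.004
```

>>> play_rows(
  motion=[
    [[6, -1, 0], [0, 0, 0], 0],
    [[12, -2, 0], [0, 0, 0], 0],
    [[18, -4, 0], [0, 0, 0], 0],
    [[24, -5, 0], [0, 0, 0], 0],
    [[30, -6, 0], [0, 0, 0], 0],
    [[36, -6, 0], [0, 0, 0], 0],
    [[40, -7, 0], [0, 0, 0], 0],
  ],
)

```text
time_s: 4.65
position: [0.5058, 0.1136, 0.1319]
tcp_rot: [[0.0, 0.991, 0.132], [0.0, 0.132, -0.991], [-1.0, 0.0, -0.0]]
force: [1.7, 0.5, 0.9]
opening: 0.004
```

```bash
python3 -c "
from h import *
go([-67,90,124])
"
```

```text
t 4.65 F [1.7 0.5 0.9] open 0.004
world tgt [0.505 0.115 0.124] shift [ 7.9 -0.6 -1.4] rotvec [-0.1 -0.  -0. ]
now machine [-66.4  88.6] 131.9
```

>>> play_rows(
  motion=[
    [[3, 0, 0], [0, 0, 0], 0],
    [[6, 0, 0], [0, 0, 0], 0],
    [[8, 0, 0], [0, 0, 0], 0],
    [[8, 0, 0], [0, 0, 0], 0],
  ],
)

```text
time_s: 5.05
position: [0.5056, 0.1134, 0.1244]
tcp_rot: [[-0.0, 0.991, 0.132], [-0.0, 0.132, -0.991], [-1.0, -0.0, 0.0]]
force: [-0.3, 0.5, -0.1]
opening: -0.002
```

>>> play_rows(
  motion=[
    [[1, 0, 0], [0, 0, 0], 0],
    [[2, 0, 0], [0, 0, 0], 0],
    [[2, 0, 0], [0, 0, 0], 0],
  ],
)

```text
time_s: 5.35
position: [0.5056, 0.1134, 0.1243]
tcp_rot: [[0.001, 0.991, 0.132], [-0.0, 0.132, -0.991], [-1.0, 0.001, 0.0]]
force: [-2.6, -0.3, 14.0]
opening: 0.002
```

>>> play_rows(
  motion=[
    [[-30, 0, 0], [0, 0, 0], 0],
    [[-70, 0, 0], [0, 0, 0], 0],
    [[-100, 10, 0], [0, 0, 0], 0],
    [[-110, 45, 10], [0, 0, 0], 0],
    [[-110, 85, 30], [0, 0, 0], 0],
    [[-110, 120, 49], [0, 0, 0], 0],
    [[-110, 120, 49], [0, 0, 0], 0],
  ],
)

```text
time_s: 6.05
position: [0.6362, 0.0781, 0.2323]
tcp_rot: [[0.006, 0.992, 0.13], [-0.002, 0.13, -0.992], [-1.0, 0.005, 0.002]]
force: [-0.9, -0.3, 0.4]
opening: 0.008
```

```bash
python3 -c "
from h import *
go([45,40,180])
from rig import bot
c=bot.capture('scene')
cv2.imwrite('pics/s3.png',cv2.resize(c['img'][140:290,240:440],None,fx=4,fy=4,interpolation=cv2.INTER_CUBIC))
c2=bot.capture('top');cv2.imwrite('pics/t3.png',cv2.resize(c2['img'][160:310,200:400],None,fx=4,fy=4,interpolation=cv2.INTER_CUBIC))
P=W(FP,[ball(0,0,0),[-.1,-.11,.124],[-.1,.11,.124]])
print((proj(c,P)-[240,140])*4,(proj(c2,P)-[200,160])*4)
"
```

```text
t 6.05 F [-0.9 -0.3  0.4] open 0.008
world tgt [0.623 0.08  0.18 ] shift [ 52.2 -13.5  -4. ] rotvec [-0.2  0.1 -0.3]
now machine [58.2 36.1] 232.3
[[420.718767   328.71068993]
 [150.07300328 451.68582994]
 [358.71552222 293.66596697]] [[363.25347689 245.27600562]
 [587.47359289 375.00464647]
 [290.92062861 414.36226589]]
```

View pics/s3.png

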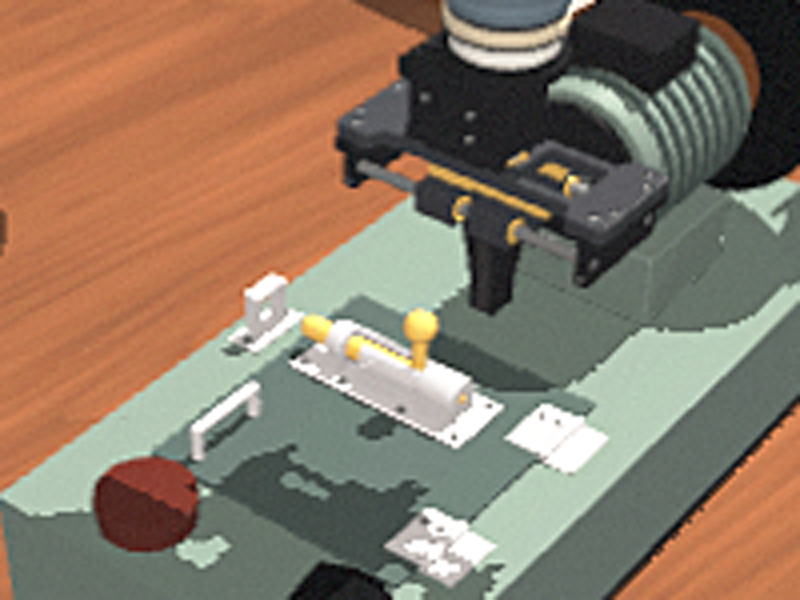

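View pics/t3.png

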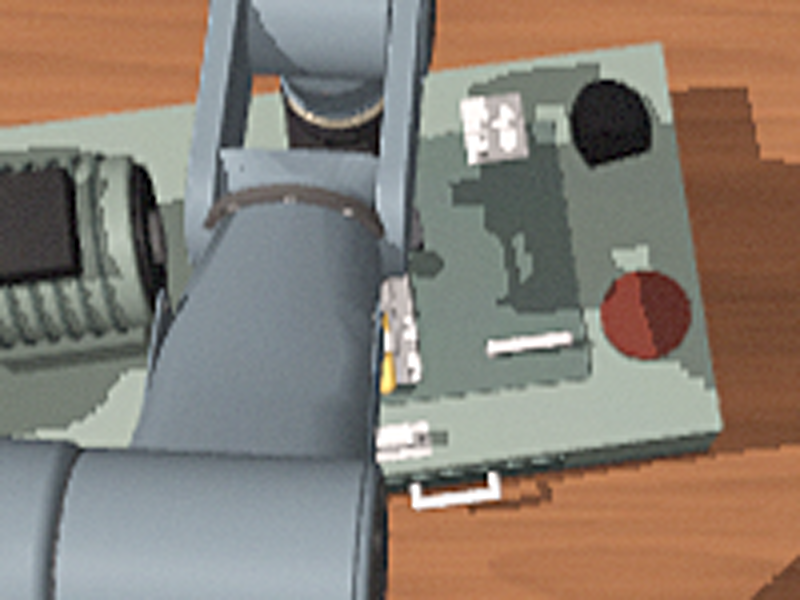

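>>> play_rows(
  motion=[
    [[0, -10, -4], [0, 0, 0], 0],
    [[25, -13, -4], [0, 0, 0], 0],
    [[50, -13, -4], [0, 0, 0], 0],
    [[56, -13, -4], [0, 0, 0], 0],
    [[56, -13, -4], [0, 0, 0], 0],
  ],
)

```text
time_s: 6.65
position: [0.6154, 0.0836, 0.1758]
tcp_rot: [[-0.004, 0.991, 0.133], [0.0, 0.133, -0.991], [-1.0, -0.003, -0.001]]
force: [-0.5, 0.3, 0.0]
opening: 0.003
```

```bash
python3 -c "
from h import *
go([-19,40,177])
"
```

```text
t 6.65 F [-0.5  0.3  0. ] open 0.003
world tgt [0.559 0.072 0.177] shift [ -1.  -57.3   4.3] rotvec [-0.  -0.   0.2]
now machine [38.3 44.3] 175.8
```

>>> play_rows(
  motion=[
    [[-1, -5, 4], [0, 0, 0], 0],
    [[-1, -11, 4], [0, 0, 0], 0],
    [[-1, -17, 4], [0, 0, 0], 0],
    [[-1, -23, 4], [0, 0, 0], 0],
    [[-1, -29, 4], [0, 0, 0], 0],
    [[-1, -35, 4], [0, 0, 0], 0],
    [[-1, -41, 4], [0, 0, 0], 0],
    [[-1, -46, 4], [0, 0, 0], 0],
  ],
)

```text
time_s: 7.45
position: [0.5724, 0.0728, 0.1779]
tcp_rot: [[0.001, 0.991, 0.132], [-0.0, 0.132, -0.991], [-1.0, 0.001, 0.0]]
force: [2.4, -0.2, 1.1]
opening: 0.008
```

>>> play_rows(
  motion=[
    [[0, -3, 0], [0, 0, 0], 0],
    [[0, -6, 0], [0, 0, 0], 0],
    [[0, -9, 0], [0, 0, 0], 0],
    [[0, -9, 0], [0, 0, 0], 0],
  ],
)

```text
time_s: 7.85
position: [0.5628, 0.0717, 0.1774]
tcp_rot: [[-0.001, 0.991, 0.132], [-0.0, 0.132, -0.991], [-1.0, -0.001, -0.0]]
force: [0.5, -0.5, 0.0]
opening: 0.009
```

```bash
python3 -c "
from h import *
go([-19,40,177])
from rig import bot
c=bot.capture('scene')
cv2.imwrite('pics/s4.png',cv2.resize(c['img'][140:290,240:440],None,fx=4,fy=4,interpolation=cv2.INTER_CUBIC))
P=W(FP,[ball(0,b,0) for b in (.04,.045,.05)])
print((proj(c,P)-[240,140])*4)
"
```

```text
t 7.85 F [ 0.5 -0.5  0. ] open 0.009
world tgt [0.559 0.072 0.177] shift [ 0.4 -3.6 -0.5] rotvec [-0.  -0.   0.1]
now machine [-15.4  39.5] 177.4
[[371.82748862 305.84760502]
 [365.81891765 303.03904826]
 [359.832909   300.24130709]]
```

View pics/s4.png

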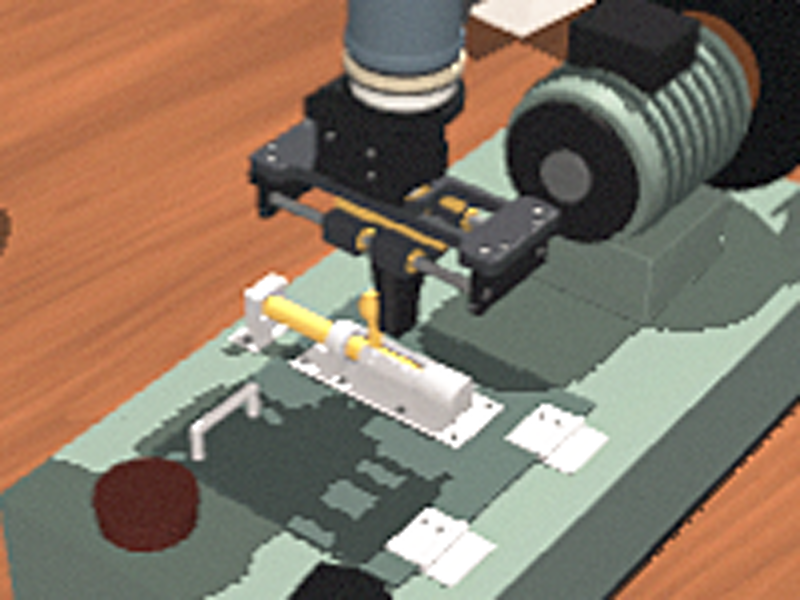

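>>> play_rows(
  motion=[
    [[0, -2, 0], [0, 0, 0], 0],
    [[0, -4, 0], [0, 0, 0], 0],
    [[0, -6, 0], [0, 0, 0], 0],
    [[0, -8, 0], [0, 0, 0], 0],
    [[0, -8, 0], [0, 0, 0], 0],
  ],
)

```text
time_s: 8.4
position: [0.555, 0.0707, 0.1773]
tcp_rot: [[-0.001, 0.991, 0.132], [-0.0, 0.132, -0.991], [-1.0, -0.001, -0.0]]
force: [1.6, 0.5, 0.0]
opening: 0.006
```

>>> play_rows(
  motion=[
    [[0, -1, 0], [0, 0, 0], 0],
    [[0, -2, 0], [0, 0, 0], 0],
    [[0, -2, 0], [0, 0, 0], 0],
  ],
)

```text
time_s: 8.7
position: [0.5534, 0.0704, 0.1774]
tcp_rot: [[-0.0, 0.991, 0.132], [0.0, 0.132, -0.991], [-1.0, -0.0, -0.0]]
force: [1.6, 0.3, -0.9]
opening: 0.006
```

>>> play_rows(
  motion=[
    [[0, -1, 0], [0, 0, 0], 0],
    [[0, -2, 0], [0, 0, 0], 0],
    [[0, -2, 0], [0, 0, 0], 0],
  ],
)

```text
time_s: 9.0
position: [0.5514, 0.0702, 0.1774]
tcp_rot: [[-0.001, 0.991, 0.132], [0.0, 0.132, -0.991], [-1.0, -0.001, -0.0]]
force: [2.0, 0.7, -1.6]
opening: 0.005
```

```bash
python3 -c "
from h import *
go([-19,40,177])
from rig import bot
c=bot.capture('scene')
cv2.imwrite('pics/s5.png',cv2.resize(c['img'][190:260,290:370],None,fx=8,fy=8,interpolation=cv2.INTER_CUBIC))
P=W(FP,[ball(0,b,0) for b in (.04,.045,.05)])
print((proj(c,P)-[290,190])*8)
"
```

```text
t 9.0 F [ 2.   0.7 -1.6] open 0.005
world tgt [0.559 0.072 0.177] shift [ 0.4  7.9 -0.5] rotvec [-0. -0.  0.]
now machine [-26.9  39.5] 177.4
[[343.65497723 211.69521005]
 [331.6378353  206.07809652]
 [319.66581799 200.48261419]]
```

View pics/s5.png

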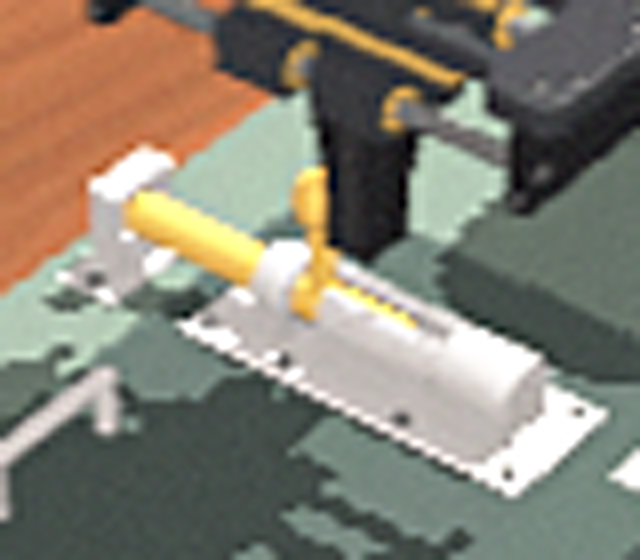

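>>> play_rows(
  motion=[
    [[0, -1, 0], [0, 0, 0], 0],
    [[0, -2, 0], [0, 0, 0], 0],
    [[0, -2, 0], [0, 0, 0], 0],
  ],
)

```text
time_s: 9.35
position: [0.5502, 0.07, 0.1776]
tcp_rot: [[0.001, 0.991, 0.132], [0.0, 0.132, -0.991], [-1.0, 0.001, -0.0]]
force: [3.4, 1.5, -3.0]
opening: 0.008
```

>>> play_rows(
  motion=[
    [[0, -1, 0], [0, 0, 0], 0],
    [[0, -2, 0], [0, 0, 0], 0],
    [[0, -2, 0], [0, 0, 0], 0],
  ],
)

```text
time_s: 9.65
position: [0.55, 0.0698, 0.1778]
tcp_rot: [[0.005, 0.991, 0.132], [0.001, 0.132, -0.991], [-1.0, 0.005, 0.0]]
force: [6.7, 1.8, -4.9]
opening: 0.007
```

>>> play_rows(
  motion=[
    [[0, 12, 0], [0, 0, 0], 0],
    [[-20, 20, 0], [0, 0, 0], 0],
    [[-45, 20, -10], [0, 0, 0], 0],
    [[-45, 0, -35], [0, 0, 0], 0],
    [[-45, -15, -35], [0, 0, 0], 0],
    [[-45, -15, -35], [0, 0, 0], 0],
  ],
)

```text
time_s: 10.25
position: [0.5252, 0.1028, 0.2225]
tcp_rot: [[-0.005, 0.991, 0.133], [-0.001, 0.133, -0.991], [-1.0, -0.005, -0.0]]
force: [-1.0, -0.6, 0.1]
opening: 0.003
```

```bash
python3 -c "
from h import *
go([-45,74,176])
from rig import bot
c=bot.capture('scene')
cv2.imwrite('pics/s6.png',cv2.resize(c['img'][160:270,270:390],None,fx=6,fy=5.4,interpolation=cv2.INTER_CUBIC))
P=W(FP,[ball(0,b,0) for b in (.04,.045,.05)])
print((proj(c,P)-[270,160])*[6,5.4])
"
```

```text
t 10.25 F [-1.  -0.6  0.1] open 0.003
world tgt [0.529 0.102 0.176] shift [46.5  3.8  1.3] rotvec [ 0.  -0.   0.3]
now machine [-48.6  75.3] 222.5
[[377.74123293 304.89426678]
 [368.72837647 301.10271515]
 [359.74936349 297.32576458]]
```

View pics/s6.png

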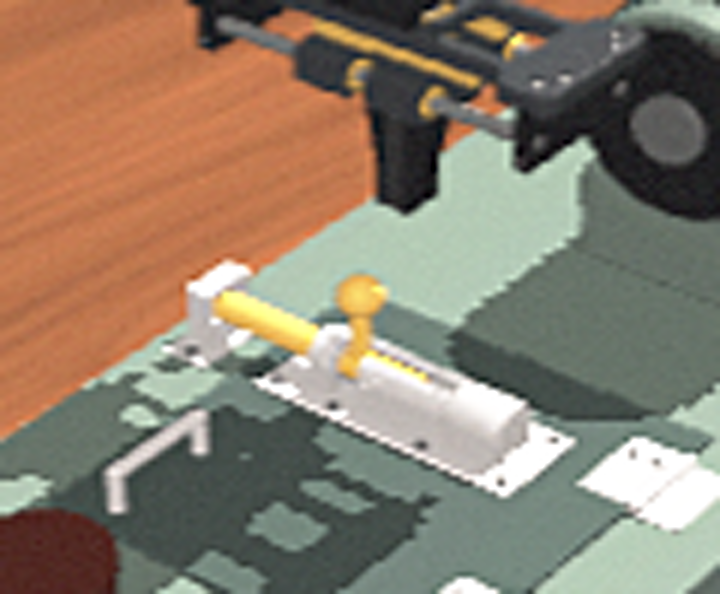

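>>> play_rows(
  motion=[
    [[20, 3, 0], [0, 0, 0], 0],
    [[40, 3, 0], [0, 0, 0], 0],
    [[46, 3, 1], [0, 0, 0], 0],
    [[46, 3, 6], [0, 0, 0], 0],
    [[46, 3, 12], [0, 0, 0], 0],
    [[46, 3, 18], [0, 0, 0], 0],
  ],
)

```text
time_s: 10.9
position: [0.5344, 0.0844, 0.1774]
tcp_rot: [[0.002, 0.991, 0.132], [0.0, 0.132, -0.991], [-1.0, 0.002, -0.0]]
force: [-0.8, 0.2, 0.4]
opening: -0.001
```

>>> play_rows(
  motion=[
    [[0, 0, 5], [0, 0, 0], 0],
    [[0, 0, 10], [0, 0, 0], 0],
    [[0, 0, 15], [0, 0, 0], 0],
    [[0, 0, 20], [0, 0, 0], 0],
    [[0, 0, 25], [0, 0, 0], 0],
    [[0, 0, 28], [0, 0, 0], 0],
    [[0, 0, 28], [0, 0, 0], 0],
  ],
)

```text
time_s: 11.6
position: [0.5374, 0.0565, 0.1766]
tcp_rot: [[0.0, 0.991, 0.132], [-0.0, 0.132, -0.991], [-1.0, 0.0, 0.0]]
force: [-0.4, -0.6, -0.6]
opening: 0.007
```

```bash
python3 -c "
from h import *
go([-45,0,195])
from rig import bot
c=bot.capture('scene')
cv2.imwrite('pics/s7.png',cv2.resize(c['img'][160:270,270:390],None,fx=6,fy=5.4,interpolation=cv2.INTER_CUBIC))
P=W(FP,[ball(0,.05,b) for b in (0,.4,.8,1.2,1.35)])
print((proj(c,P)-[270,160])*[6,5.4])
"
```

```text
t 11.6 F [-0.4 -0.6 -0.6] open 0.007
world tgt [0.539 0.029 0.195] shift [-18.4  -2.4  27.8] rotvec [-0.1  0.  -0. ]
now machine [-42.6  27.8] 176.6
[[359.74936349 297.32576458]
 [336.75339333 318.51892329]
 [317.21249453 347.43426712]
 [304.48130806 379.17566402]
 [301.94326332 390.69663578]]
```

View pics/s7.png

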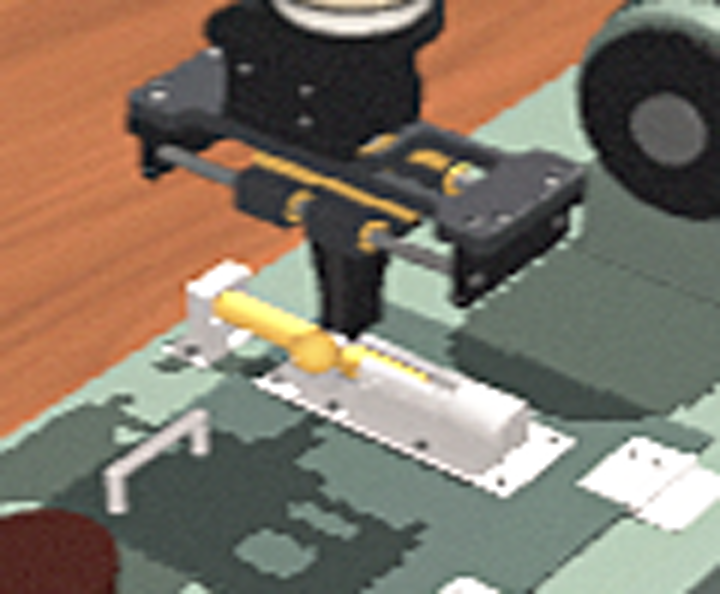

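>>> play_rows(
  motion=[
    [[-10, 0, -2], [0, 0, 0], 0],
    [[-21, -2, -2], [0, 0, 0], 0],
    [[-21, -2, 15], [0, 0, 0], 0],
    [[-21, -2, 29], [0, 0, 0], 0],
    [[-21, -2, 29], [0, 0, 0], 0],
  ],
)

```text
time_s: 12.15
position: [0.5399, 0.0266, 0.1983]
tcp_rot: [[0.002, 0.991, 0.13], [-0.001, 0.13, -0.991], [-1.0, 0.002, 0.001]]
force: [0.1, 0.1, 0.8]
opening: 0.002
```

>>> play_rows(
  motion=[
    [[6, 0, 0], [0, 0, 0], 0],
    [[12, 0, 0], [0, 0, 0], 0],
    [[17, 0, 0], [0, 0, 0], 0],
    [[22, 0, 0], [0, 0, 0], 0],
    [[27, 0, 0], [0, 0, 0], 0],
    [[31, 0, 0], [0, 0, 0], 0],
    [[34, 0, 0], [0, 0, 0], 0],
    [[34, 0, 0], [0, 0, 0], 0],
  ],
)

```text
time_s: 12.95
position: [0.5384, 0.0287, 0.1627]
tcp_rot: [[-0.002, 0.991, 0.132], [0.001, 0.132, -0.991], [-1.0, -0.002, -0.001]]
force: [-1.2, 0.4, -0.2]
opening: 0.007
```

```bash
python3 -c "
from h import *
go([-45,0,161])
from rig import bot
c=bot.capture('scene')
cv2.imwrite('pics/s8.png',cv2.resize(c['img'][160:270,270:390],None,fx=6,fy=5.4,interpolation=cv2.INTER_CUBIC))
"
```

```text
t 12.95 F [-1.2  0.4 -0.2] open 0.007
world tgt [0.539 0.029 0.161] shift [1.7 0.3 0.1] rotvec [-0.  -0.1  0.1]
now machine [-45.3   0.1] 162.7
```

View pics/s8.png

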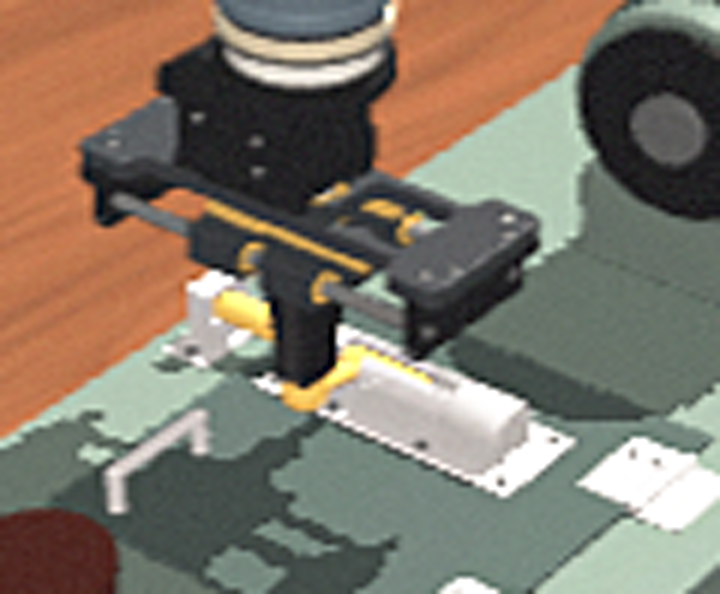

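Nearly down; press until it stops.

>>> play_rows(
  motion=[
    [[1, 0, 0], [0, 0, 0], 0],
    [[2, 0, 0], [0, 0, 0], 0],
    [[3, 0, 0], [0, 0, 0], 0],
    [[3, 0, 0], [0, 0, 0], 0],
    [[3, 0, 0], [0, 0, 0], 0],
  ],
)

```text
time_s: 13.5
position: [0.5392, 0.0285, 0.1617]
tcp_rot: [[0.001, 0.991, 0.132], [0.0, 0.132, -0.991], [-1.0, 0.001, -0.0]]
force: [-1.6, 0.9, 7.3]
opening: 0.006
```

>>> play_rows(
  motion=[
    [[-15, 0, 0], [0, 0, 0], 0],
    [[-50, 0, 0], [0, 0, 0], 0],
    [[-90, 0, 0], [0, 0, 0], 0],
    [[-130, 0, 0], [0, 0, 0], 0],
    [[-160, -30, 0], [0, 0, 0], 0],
    [[-160, -60, 0], [0, 0, 0], 0],
    [[-160, -60, 0], [0, 0, 0], 0],
    [[-160, -60, 0], [0, 0, 0], 0],
  ],
)

```text
time_s: 14.3
position: [0.4793, 0.0203, 0.3208]
tcp_rot: [[0.001, 0.991, 0.132], [0.0, 0.132, -0.991], [-1.0, 0.001, 0.0]]
force: [0.3, -0.5, 0.2]
opening: 0.003
```

```bash
python3 -c "
from h import *
go([-45,0,161])
from rig import bot
c=bot.capture('scene')
cv2.imwrite('pics/s9.png',cv2.resize(c['img'][160:270,270:390],None,fx=6,fy=5.4,interpolation=cv2.INTER_CUBIC))
P=W(FP,[ball(0,.05,b) for b in (1.2,1.35)])
print((proj(c,P)-[270,160])*[6,5.4])
"
```

```text
t 14.3 F [ 0.3 -0.5  0.2] open 0.003
world tgt [0.539 0.029 0.161] shift [159.9  59.8  -0.4] rotvec [-0.1  0.  -0.1]
now machine [-105.    -0.3] 320.8
[[304.48130806 379.17566402]
 [301.94326332 390.69663578]]
```

View pics/s9.png

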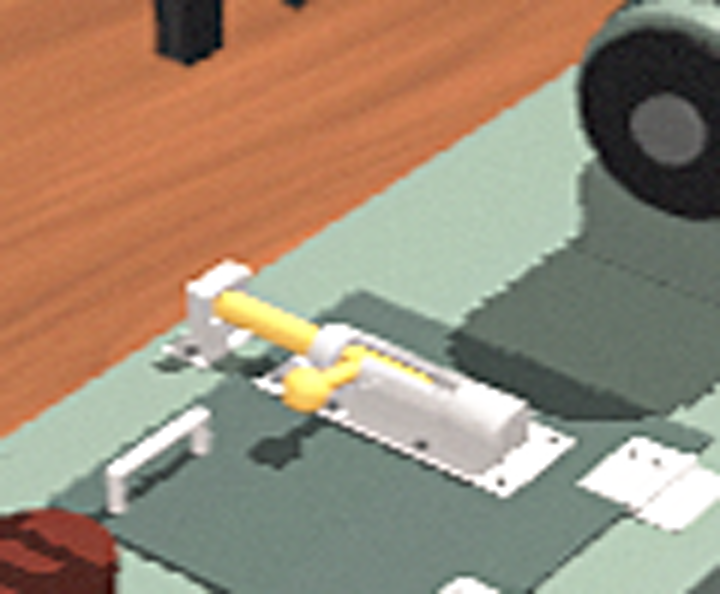

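The ball is at (306, 389), which matches the projected position for fully down (1.35 rad). The bolt is in the keep, the hatch lies flat and the arm is clear.

```bash
python3 -c "
from rig import bot
print(bot.hand_in())"
```

```text
the job is handed in; nothing more can be done
None
```

The hatch is shut, the bolt is home in the keep, and the knob is turned down into the locking notch. I handed the job in at about 14 s of robot time with the arm clear. Hand-in reports no verdict.

- **Hatch:** I pushed it down at the bare strip near the free edge until it stopped on the deck under 14 N. It lies flat in the last picture.
- **Bolt:** I pushed the ball from behind until it stopped, with the force rising to about 7 N. The camera put the slide at about 49.5 of 50 mm before I turned the knob.
- **Knob:** I pushed it sideways to about 0.85 rad, then pressed it down from above until it stopped under 7 N. At the stop the fingertip was at 161.7 mm, which puts the ball centre at about 151 mm, as specified for fully down. In the last picture the ball is within about 4 enlarged pixels (under 1 image pixel) of the predicted 1.35 rad position.

The fingers stayed shut for every push. The contacts I saw were the hatch and the knob only. I did not measure the other objects again at the end. No check failed or disagreed.

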